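# Find the socket that fits the hub nut and snug the nut

### The job

Two hubs stand on the board, and the nut of the front hub (the one nearer the robot) needs snugging: try the sockets from the wooden rack on it until you find the one that goes fully home over the nut and turns it, and stand any socket that does not fit back upright in a hole of the rack. With the fitting socket fully home, turn the nut clockwise (seen from above) by about an eighth of a turn, and finish still gripping the socket, seated on the nut: do not let go or lift it off. Do not turn the rear hub's nut, and leave the jar, the tape and the wood block where they are.

Things in the scene. Friction and masses are not known exactly. Their poses are not given: they have to be found in the camera images.
- hub_board: Plywood board 250 x 110 x 18 mm, fixed. Origin: centre of its underside; x along its length, away from the robot; z up. It carries two aluminium hubs, each with a steel hex nut: one nut 24 mm, the other 30 mm across flats; which one is in front varies and is not reported. At the start each nut has a pair of flats facing the board's +-x.
- front_seat (a point): Centre of the flat top (60 mm wide, 48 mm above the bench) of the front hub, at the foot of its nut: a socket that is fully home has its mouth here. Axes as the board's. Nuts are 18 mm high, chamfered at the top, their studs rise 5 mm more; they turn in place under friction of 0.12 N m. The hub's foot is 96 mm wide.
- rear_seat (a point): The same point of the rear hub, whose nut must not be turned.
- nut_a (a joint): Turn of the 24 mm nut in rad, 0 at the start, growing clockwise seen from above; about 0.8 is an eighth of a turn. The nut may be on either hub.
- nut_b (a joint): Turn of the 30 mm nut in rad, 0 at the start, growing clockwise seen from above. The nut may be on either hub.
- rack: Wooden rack 80 x 250 x 22 mm, fixed to the bench. Origin: centre of its underside, z up, y along its length. Three square holes 51 mm wide and 16 mm deep (floor 6 mm above the bench) at y = -80, 0 and +80 mm, each holding a socket at the start.
- socket_s: Steel socket, mouth down. Round body 34 mm wide, 55 mm tall; on it a square drive head 22 x 22 mm up to 95 mm (grip there; flats face own x, y). Hex opening below 21 mm across flats, 30 mm deep, flats facing own +-x. About 200 g. Origin: centre of the mouth, z up. Starts in any rack hole, yaw within 0.3 rad of the rack. It goes over neither nut.
- socket_m: Steel socket, mouth down. Round body 40 mm wide, 55 mm tall; on it a square drive head 22 x 22 mm up to 95 mm (grip there; flats face own x, y). Hex opening below 26 mm across flats, 30 mm deep, flats facing own +-x. About 250 g. Origin: centre of the mouth, z up. Starts in any rack hole, yaw within 0.3 rad of the rack. It fits the 24 mm nut; on the 30 mm nut it stops 18 mm too high.
- socket_l: Steel socket, mouth down. Round body 46 mm wide, 55 mm tall; on it a square drive head 22 x 22 mm up to 95 mm (grip there; flats face own x, y). Hex opening below 32.5 mm across flats, 30 mm deep, flats facing own +-x. About 300 g. Origin: centre of the mouth, z up. Starts in any rack hole, yaw within 0.3 rad of the rack. It fits the 30 mm nut; over the 24 mm nut it drops home loosely and does not turn it.
- jar_nuts: Glass screw-top jar with a dark blue lid, 68 mm wide and 95 mm tall, standing on the bench; origin at the centre of its underside. Leave alone.
- electrical_tape: Black roll of tape 58 mm wide, 19 mm high; origin at the centre of its underside. Leave alone.
- wood_block_3: Square wood offcut 60 x 60 x 20 mm; origin at the centre of its underside. Leave alone.
Things that resemble listed ones, but are neither listed nor needed, are in the scene too. What is shaped like the socket_m but pink or purple is not meant.

How it is judged:
By the outcome, as a careful person would: the job done as asked, in the order asked, and still so for the second after the job is handed in, while the arm keeps its last pose, push and grip.
It also fails if it takes over 69 s, if anything falls off the work surface, if the arm or the gripper's body presses on something with over 40 N, if the wrist force passes 120 N, or if a joint passes its speed limit or range.

### The arm

A 7-joint arm with a two-finger parallel gripper is mounted at the origin on a cart in front of the work surface, level with it; the furniture and walls round the work are solid. World frame = base frame: x ahead of the robot, y to its left, z up, the work surface at z = 0. Lengths are in m, angles in rad, forces in N, time in s.
With the tool pointing down it reaches from about 0.425 to 0.925 m from the base axis. Payload 6.8 kg.
Tool frame: the origin (TCP) lies at the very end of the fingers, on their centre line; the grasp point (between the pads) lies 19 mm behind it; z points along the fingers, y is the line along which they close (so a half turn about z gives the same grasp; the last joint's range is limited). The gripper opens to 85 mm and grips with 20 to 120 N. Pads are 22 mm wide; open, the fingers measure 114 mm over their backs; the gripper's body (76 mm by 85 mm) begins 54 mm behind the grasp point. The pads swing forward as they close: fully open they stand 13 mm farther back than shut.
Start: joints at [-1.357, 0.477, 0.022, 1.555, -0.011, 1.109, -0.083], TCP at [0.213, 0.64, 0.231] pointing down, gripper open.
Joint ranges: [-2.96, 2.96], [-0.34, 2.1], [-1.41, 1.46], [0.24, 2.44], [-1.37, 4.51], [0.17, 1.92], [-2.96, 2.96]. Speed limits (rad/s): [2.39, 2.39, 3.14, 3.14, 3.14, 3.14, 3.14].

### API

Orientations are given as a unit quaternion [w, x, y, z].
In Python, from station import readout, viewer, bot gives the robot as it stands. The module is installed in compiled form; this text tells all that it offers.
- The arm moves only by the shell command python3 -m handwheel 'ROWS' [FORCE]. ROWS is JSON, a list of rows, each a list of 3 entries, a list of its own where there are three numbers: the shift along the tool's x, y, z in mm, then the turn, a rotation vector about the tool's x, y, z in degrees, then the gripper command: -1 is fully open, 1 is shut, values between are in proportion. In form: [[[x, y, z], [ax, ay, az], grip], ...]. A call has 1 to 20 rows; each row is the pose to reach, as a shift and turn from the pose commanded when the call began, along the tool's axes at that moment; what a row does not reach only later rows make up. A row lasts 1/12 s, in which the tool goes at most 41.7 mm and 7.16 degrees, less where a joint would pass 70% of its speed; a pose out of reach is approached as far as the arm can. A call with a gripper value outside its range is refused whole. The fingers move at their own pace and stop on an object; FORCE is the grip in N (left out, the last holds). Time passes only in rows, so rows that repeat a pose let the fingers close. It gives the time, the measured TCP pose, the force and the opening at its end, in the units of the state.
- readout.get_obs(): the state, without advancing time (a new reading comes with each control period).
- viewer.read_camera(name): name is "side" or "top" or "wrist"; returns a dict with "frame" (400x640x3 uint8, red, green, blue), "fx", "fy", "cx", "cy" (pixels), "rvec" (rotation vector, rad) and "tvec" (3), from world to camera coordinates, as OpenCV has them; the wrist camera has in their place "tool_from_camera" (4x4, takes a point from camera to tool coordinates, whose origin is the TCP and whose axes are the flange's). Camera axes: x right, y down, z forward; pixel columns grow to the right and rows downward; lengths in m; the calibration is good to about 2 mm. A picture is of the moment at which its call begins: read the wrist's pose just before it. There is no depth.
- bot.hand_in(): hands the job in, once; it reports no verdict.
Trained networks look in a picture, given as the dict that the camera call returned (one of the last four; its "shot" number tells which), for a name from the list of things; names that differ only in an ending like _2 or _b are one class to them, and where a whole thing is asked for, a point or a joint stands for the part that bears it (a point fixed in the world has none). Each returns a list of dicts, best first, with "score" (0 to 1); they miss things now and then, are a little off and sometimes report something else, mostly with a low value. They report only what shows in the picture. A call takes as long as a camera call. They do not tell look-alikes from the thing itself.
- viewer.search_frame(picture, target): "rect" ([centre column, centre row, width, height] in pixels, round what is visible of it).
- viewer.outline_of(picture, target): "mask" (400x640 bool, what is visible of it) and "rect" ([centre column, centre row, width, height] in pixels, round what is visible of it).
The state is a dict: "t": time; "q": joint angles; "joint_vel": joint speeds; "joint_torque": joint torques, N m; "eef_pos": TCP position; "tool_rot": TCP orientation; "contact_force": force on the tool from outside, world axes, zero at the start; "torque": the same for the moment, N m; "gripper_width": opening from 0.0 (shut) to 1.0 (fully open).
Only numpy, scipy, OpenCV 4.12 (cv2) and the standard library are available. Lean on these libraries where they do the work, as an engineer would, in place of code of your own. Each camera call takes 0.05 s, during which the arm holds its last target. There are 200 camera calls.

## Working session

There is one attempt and no reset: what is moved stays moved. The work goes in short steps, Python scripts to look and compute and a shell command to move; the robot and the scene stay as the last step left them, time stands still between calls to the robot, and variables do not carry over. Pictures are saved under pics/ and viewed, on a budget of 10 in all, crops included, one or two more only if the job needs it, and the job is handed in when it is done.

```bash
mkdir -p pics
cat > h.py <<'E'
import numpy as np,cv2
from scipy.spatial.transform import Rotation as R
from station import readout,viewer,bot
def cam(n):
    o=readout.get_obs(); p=viewer.read_camera(n); K=np.array([[p['fx'],0,p['cx']],[0,p['fy'],p['cy']],[0,0,1.]])
    if n=='wrist':
        q=np.array(o['tool_rot']);T=np.eye(4);T[:3,:3]=R.from_quat(q[[1,2,3,0]]).as_matrix();T[:3,3]=o['eef_pos']
        W=T@np.array(p['tool_from_camera']);Rw=W[:3,:3].T;t=-Rw@W[:3,3]
    else:
        Rw=cv2.Rodrigues(np.array(p['rvec'],float))[0];t=np.array(p['tvec'],float).ravel()
    return p,K,Rw,t
def at(c,uv,z):
    p,K,Rw,t=c; d=Rw.T@np.linalg.inv(K)@np.array([uv[0],uv[1],1.]);C=-Rw.T@t
    return C+d*(z-C[2])/d[2]
def proj(c,X):
    p,K,Rw,t=c; x=K@(Rw@np.array(X,float)+t);return x[:2]/x[2]
def save(c,f,crop=None,s=1):
    im=c[0]['frame'][:,:,::-1]
    if crop: im=im[crop[1]:crop[3],crop[0]:crop[2]]
    cv2.imwrite('pics/'+f,cv2.resize(im,None,fx=s,fy=s,interpolation=cv2.INTER_CUBIC))
E
python3 - <<'E'
from h import *
for n in ['top','side']:
    c=cam(n);save(c,n+'1.png');print(n,-c[2].T@c[3])
    for k in ['hub_board','front_seat','rear_seat','nut_a','rack','socket_s','socket_m','socket_l','jar_nuts','electrical_tape','wood_block_3']:
        try: print(k,[(round(d['score'],2),np.round(d['rect']).tolist(),np.round(at(c,d['rect'][:2],0.05)[:2],3).tolist()) for d in viewer.search_frame(c[0],k)[:5]])
        except Exception as e: print(k,e)
o=readout.get_obs();print(o)
E
```

```text
top [0.4003685  0.2015246  0.99064392]
hub_board [(0.63, [396.0, 214.0, 65.0, 94.0], [0.572, 0.021])]
front_seat [(0.93, [401.0, 216.0, 70.0, 97.0], [0.569, 0.009])]
rear_seat [(0.96, [400.0, 217.0, 72.0, 96.0], [0.564, 0.011])]
nut_a [(0.54, [411.0, 191.0, 9.0, 10.0], [0.64, -0.009])]
rack [(0.81, [281.0, 234.0, 97.0, 56.0], [0.464, 0.307]), (0.59, [399.0, 215.0, 66.0, 98.0], [0.57, 0.014])]
socket_s [(0.63, [299.0, 191.0, 18.0, 17.0], [0.585, 0.284]), (0.5, [256.0, 218.0, 19.0, 18.0], [0.491, 0.382]), (0.5, [209.0, 211.0, 19.0, 16.0], [0.488, 0.507]), (0.49, [312.0, 244.0, 16.0, 16.0], [0.454, 0.224]), (0.46, [282.0, 232.0, 14.0, 15.0], [0.469, 0.306])]
socket_m [(0.63, [299.0, 191.0, 18.0, 17.0], [0.585, 0.284]), (0.5, [256.0, 218.0, 19.0, 18.0], [0.491, 0.382]), (0.5, [209.0, 211.0, 19.0, 16.0], [0.488, 0.507]), (0.49, [312.0, 244.0, 16.0, 16.0], [0.454, 0.224]), (0.46, [282.0, 232.0, 14.0, 15.0], [0.469, 0.306])]
socket_l [(0.63, [299.0, 191.0, 18.0, 17.0], [0.585, 0.284]), (0.5, [256.0, 218.0, 19.0, 18.0], [0.491, 0.382]), (0.5, [209.0, 211.0, 19.0, 16.0], [0.488, 0.507]), (0.4
[... 1797 characters left out ...]
8])]
{'t': 1.2, 'q': array([-1.35709665,  0.47702332,  0.02241835,  1.55537533, -0.01150402,
        1.10929542, -0.08312449]), 'joint_vel': array([ 0.00046377, -0.00119991,  0.00029167,  0.0014412 ,  0.00012926,
       -0.00021093, -0.00055426]), 'joint_torque': array([ 8.61873505e-04, -5.96339965e+01,  1.60654105e+00, -2.81545007e+01,
        1.25014392e-02,  1.72035234e-03, -1.07560851e-05]), 'eef_pos': array([0.21349693, 0.64037878, 0.23130305]), 'tool_rot': array([-3.02821284e-06,  1.60237793e-01,  9.87078441e-01,  1.39894146e-05]), 'contact_force': array([0.76643976, 1.21608509, 0.28783679]), 'torque': array([-0.03463845, -0.0436041 ,  0.02566214]), 'gripper_width': 0.9995916587472896}
```

Run:
```python
import cv2,numpy as np
a=cv2.imread('pics/top1.png')[130:280,190:457];b=cv2.imread('pics/side1.png')[110:350,230:430]
a=cv2.resize(a,(800,450),interpolation=2);cv2.imwrite('pics/a.png',a)
b=cv2.resize(b,(500,600),interpolation=2);cv2.imwrite('pics/b.png',b)
```

```text
(no output)
```

View pics/a.png

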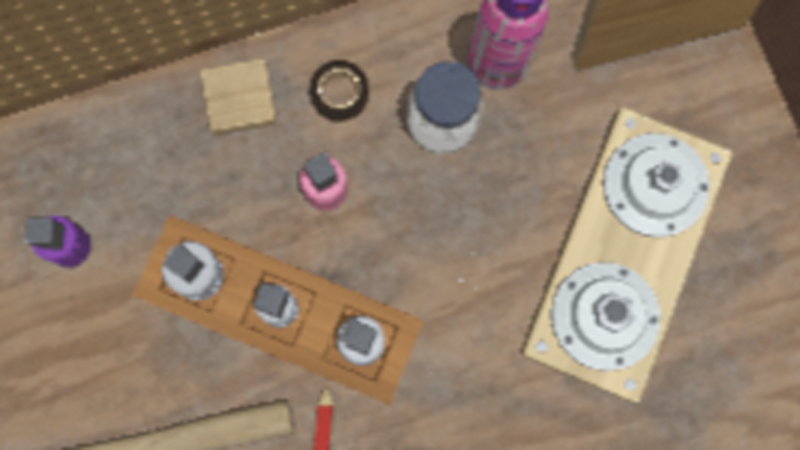

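View pics/b.png

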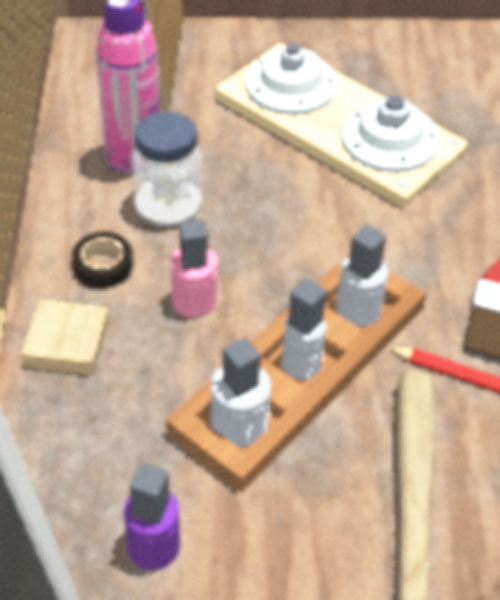

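Run:
```python
from h import *
c=cam('top');f=lambda u,v:(190+u/2.996,130+v/3)
for nm,P,z in [('rack',[(170,217),(422,320),(392,403),(135,296)],.022),('board',[(622,108),(732,152),(640,402),(525,354)],.018)]:
    X=np.array([at(c,f(*p),z)[:2] for p in P]);print(nm,X.round(4).tolist(),X.mean(0).round(4))
    for i in range(4):
        d=X[(i+1)%4]-X[i];print(np.hypot(*d).round(4),np.degrees(np.arctan2(d[1],d[0])).round(1))
for n,p,z in [('L',(183,262),.101),('S',(272,300),.101),('M',(357,334),.101),('nutF',(613,313),.071),('nutR',(665,177),.071)]: print(n,at(c,f(*p),z).round(4))
c=cam('wrist');print(np.array(c[0]['tool_from_camera']).round(3),c[1])
for k in ['rack','socket_l']: print([(d['score'],d['rect']) for d in viewer.search_frame(c[0],k)])
```

```text
rack [[0.5324, 0.4205], [0.4834, 0.1789], [0.4071, 0.1918], [0.4566, 0.4351]] [0.4699 0.3066]
0.2465 -101.5
0.0773 170.4
0.2483 78.5
0.0771 -10.9
board [[0.7121, 0.0305], [0.6894, -0.0757], [0.4487, -0.0234], [0.4712, 0.0832]] [0.5803 0.0036]
0.1086 -102.1
0.2463 167.7
0.109 78.1
0.2466 -12.3
L [0.4868 0.3836 0.101 ]
S [0.4698 0.3048 0.101 ]
M [0.4556 0.2309 0.101 ]
nutF [0.5152 0.0217 0.071 ]
nutR [ 0.6405 -0.0059  0.071 ]
[[-0.    -0.953 -0.302  0.076]
 [ 1.    -0.001  0.001 -0.001]
 [-0.001 -0.302  0.953 -0.143]
 [ 0.     0.     0.     1.   ]] [[350.26015408   0.         315.92704355]
 [  0.         350.26015408 199.87062951]
 [  0.           0.           1.        ]]
[(0.6, [224.8, 385.3, 13.3, 10.2])]
[]
```

```bash
python3 -m handwheel '[[[-339,-156,31],[0,0,83],-1],[[-339,-156,31],[0,0,83],-1],[[-339,-156,31],[0,0,83],-1],[[-339,-156,31],[0,0,83],-1],[[-339,-156,31],[0,0,83],-1],[[-339,-156,31],[0,0,83],-1],[[-339,-156,31],[0,0,83],-1],[[-339,-156,31],[0,0,83],-1],[[-339,-156,31],[0,0,83],-1],[[-339,-156,31],[0,0,83],-1],[[-339,-156,31],[0,0,83],-1],[[-339,-156,31],[0,0,83],-1],[[-339,-156,31],[0,0,83],-1],[[-339,-156,31],[0,0,83],-1],[[-339,-156,31],[0,0,83],-1]]'
python3 - <<'E'
from h import *
c=cam('wrist');save(c,'w1.png');o=readout.get_obs();print(o['t'],o['eef_pos'],o['tool_rot'],o['q'])
for k in ['rack','socket_l']: print([(d['score'],np.round(d['rect']),at(c,d['rect'][:2],.06).round(3)) for d in viewer.search_frame(c[0],k)])
E
```

```text
t: 2.65
eef_pos: [0.4855, 0.3854, 0.2003]
tool_rot: [-0.0, 0.773, 0.634, 0.0]
contact_force: [0.7, 0.5, -0.7]
gripper_width: 1.0
2.7 [0.48558162 0.38536411 0.20036271] [-6.43506136e-05  7.73299398e-01  6.34041036e-01  4.75361089e-05] [-1.08392699  0.43864132  0.41933727  1.74748136 -0.2072508   0.99908811
 -0.78433591]
[(0.92, array([318., 235.,  85., 235.]), array([0.48, 0.34, 0.06]))]
[(0.85, array([317., 339.,  39.,  83.]), array([0.457, 0.233, 0.06 ])), (0.83, array([318., 179.,  56.,  64.]), array([0.489, 0.39 , 0.06 ])), (0.81, array([295.,  30.,  53.,  53.]), array([0.494, 0.504, 0.06 ])), (0.65, array([317., 266.,  41.,  78.]), array([0.473, 0.31 , 0.06 ])), (0.6, array([445., 259.,  75.,  72.]), array([0.586, 0.296, 0.06 ]))]
```

View pics/w1.png

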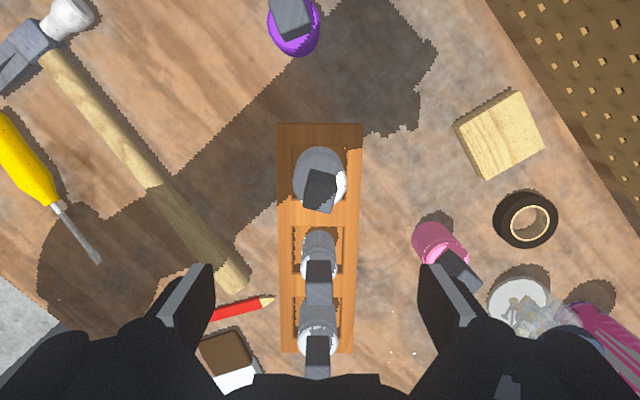

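Run:
```python
import cv2
cv2.imwrite('pics/w1c.png',cv2.resize(cv2.imread('pics/w1.png')[135:225,275:365],None,fx=6.5,fy=6.5,interpolation=2))
```

```text
(no output)
```

View pics/w1c.png

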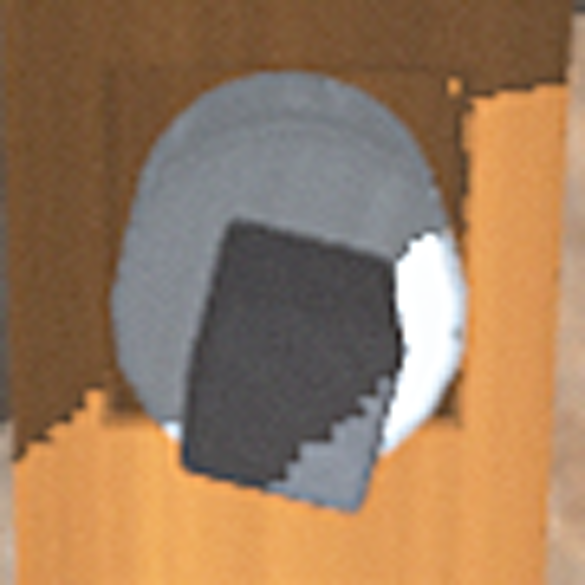

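Run:
```python
from h import *
c=cam('wrist');f=lambda p:(275+p[0]/6.5-.4,135+p[1]/6.5-.4)
X=[at(c,f(p),.101)[:2] for p in [(185,468),(362,510),(403,340)]]
print(np.array(X).round(4).tolist(),((X[0]+X[2])/2).round(4))
for a,b in [(0,1),(1,2),(0,2)]:
    d=X[b]-X[a];print(np.hypot(*d).round(4),np.degrees(np.arctan2(d[1],d[0])).round(1))
o=readout.get_obs();q=o['tool_rot'];M=R.from_quat(np.array(q)[[1,2,3,0]]).as_matrix();print(M.round(3))
print((M.T@(np.r_[(X[0]+X[2])/2,.066]-o['eef_pos'])*1000).round(1))
```

```text
[[0.4762, 0.3819], [0.4948, 0.373], [0.503, 0.3917]] [0.4896 0.3868]
0.0206 -25.5
0.0204 66.5
0.0285 20.2
[[ 0.197  0.98  -0.   ]
 [ 0.98  -0.197  0.   ]
 [ 0.    -0.    -1.   ]]
[  2.3   3.6 134.4]
```

```bash
python3 -m handwheel '[[[1.5,2.5,30],[0,0,13],-1],[[1.5,2.5,60],[0,0,13],-1],[[1.5,2.5,90],[0,0,13],-1],[[1.5,2.5,115],[0,0,13],-1],[[1.5,2.5,132],[0,0,13],-1],[[1.5,2.5,132],[0,0,13],-1],[[1.5,2.5,132],[0,0,13],1],[[1.5,2.5,132],[0,0,13],1],[[1.5,2.5,132],[0,0,13],1],[[1.5,2.5,132],[0,0,13],1],[[1.5,2.5,132],[0,0,13],1],[[1.5,2.5,132],[0,0,13],1],[[1.5,2.5,132],[0,0,13],1],[[1.5,2.5,132],[0,0,13],1],[[1.5,2.5,132],[0,0,13],1],[[1.5,2.5,132],[0,0,13],1],[[1.5,2.5,132],[0,0,13],1],[[1.5,2.5,132],[0,0,13],1]]' 90
```

```text
t: 4.35
eef_pos: [0.4889, 0.3865, 0.0695]
tool_rot: [-0.0, 0.841, 0.541, 0.001]
contact_force: [-1.8, -1.9, 6.4]
gripper_width: 0.242
```

```bash
python3 -m handwheel '[[[0,0,-20],[0,0,0],1],[[0,0,-50],[0,0,0],1],[[0,0,-80],[0,0,0],1],[[0,0,-110],[0,0,0],1],[[0,0,-131],[0,0,0],1],[[-30,15,-131],[0,0,-2],1],[[-70,35,-131],[0,0,-4],1],[[-105,52,-131],[0,0,-6],1],[[-140,69,-131],[0,0,-8],1],[[-175,86,-131],[0,0,-10],1],[[-210,104,-131],[0,0,-12.3],1],[[-245,121,-131],[0,0,-12.3],1],[[-280,138,-131],[0,0,-12.3],1],[[-315,156,-131],[0,0,-12.3],1],[[-350,173,-131],[0,0,-12.3],1],[[-375,185,-131],[0,0,-12.3],1],[[-385,190,-131],[0,0,-12.3],1],[[-385,190,-131],[0,0,-12.3],1],[[-385,190,-131],[0,0,-12.3],1]]'
python3 - <<'E'
from h import *
c=cam('wrist');save(c,'w2.png',(120,0,520,300),2);o=readout.get_obs();print(o['t'],o['eef_pos'],o['tool_rot'],o['q'],o['contact_force'])
for k in ['front_seat','nut_b']: print([(d['score'],np.round(d['rect']),at(c,d['rect'][:2],.06).round(3)) for d in viewer.search_frame(c[0],k)])
E
```

```text
t: 5.93
eef_pos: [0.5019, -0.0433, 0.1993]
tool_rot: [-0.0, 0.778, 0.628, 0.0]
contact_force: [-0.5, 0.7, -2.1]
gripper_width: 0.242
5.9833 [ 0.50202949 -0.04213705  0.19920772] [-3.46784801e-04  7.77764092e-01  6.28556189e-01  1.16929260e-04] [-0.54335106  0.25773997  0.59757077  2.0231195  -0.18318506  0.91237219
 -0.05979539] [-0.13651809  0.89681009 -2.46676655]
[(0.55, array([397., 104., 289., 126.]), array([0.578, 0.007, 0.06 ]))]
[(0.81, array([482., 108.,  41.,  36.]), array([ 0.643, -0.009,  0.06 ])), (0.78, array([323., 106.,  43.,  41.]), array([0.522, 0.018, 0.06 ]))]
```

View pics/w2.png

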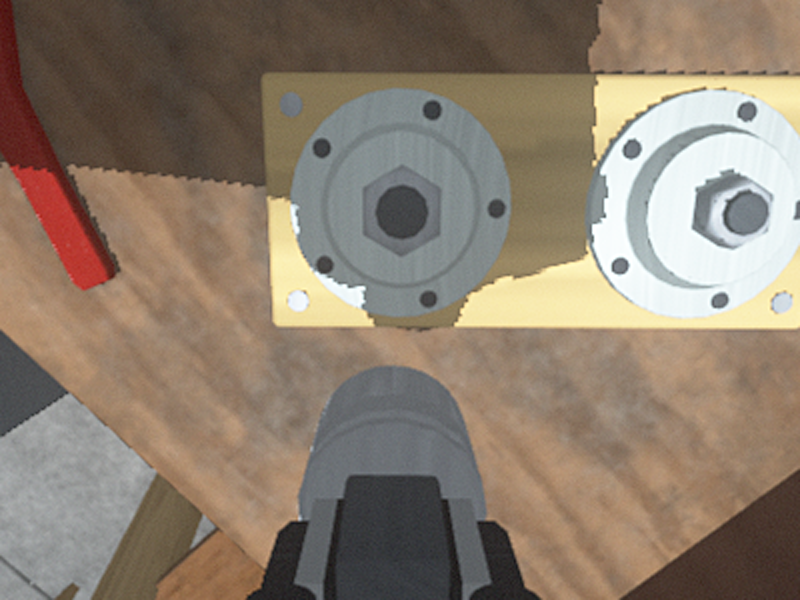

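Run:
```python
from h import *
c=cam('wrist');f=lambda u,v:(120+u/2-.25,v/2-.25)
o=readout.get_obs();M=R.from_quat(np.array(o['tool_rot'])[[1,2,3,0]]).as_matrix();e=np.array(o['eef_pos'])
for n,p,z in [('nuttop',(402,210),.066),('stud',(402,212),.071),('hubtop',(400.5,206),.048),('cornL',(263,73),.018),('cornB',(275,326),.018),('edT',(590,73),.018),('edB',(790,328),.018)]:
    X=at(c,f(*p),z);print(n,X.round(4),(M.T@(X-e)*1e3).round(1))
for n,p,zt,r in [('mouth',(392,366),.0635,.023),('bodytop',(392,418),.0085,.023),('head',(392,475),-.0315,.011)]:
    X=at(c,f(*p),e[2]-zt);t=M.T@(X-e);print(n,(t*1e3).round(1),'centre x',round(1e3*(t[0]-r),1))
```

```text
nuttop [0.5202 0.0217 0.066 ] [ 65.4   4.5 133.2]
stud [0.52   0.0212 0.071 ] [ 64.9   4.5 128.2]
hubtop [0.5199 0.0226 0.048 ] [ 66.2   4.1 151.2]
cornL [0.4742 0.0868 0.018 ] [119.5 -54.  181.2]
cornB [ 0.4511 -0.0195  0.018 ] [ 10.7 -54.4 181.2]
edT [0.6096 0.0579 0.018 ] [119.4  84.5 181.2]
edB [ 0.6878 -0.0708  0.018 ] [  9.7 187.8 181.1]
mouth [22.3  0.8 63.5] centre x -0.7
bodytop [24.4  0.9  8.5] centre x 1.4
head [ 27.8   0.9 -31.5] centre x 16.8
```

```bash
python3 -m handwheel '[[[30,1.5,0],[0,0,0],1],[[55,3,0],[0,0,0],1],[[65,3.5,5],[0,0,0],1],[[65,3.5,25],[0,0,0],1],[[65,3.5,45],[0,0,0],1],[[65,3.5,58],[0,0,0],1],[[65,3.5,63],[0,0,0],1],[[65,3.5,66],[0,0,0],1],[[65,3.5,68],[0,0,0],1],[[65,3.5,70],[0,0,0],1],[[65,3.5,72],[0,0,0],1],[[65,3.5,72],[0,0,0],1],[[65,3.5,72],[0,0,0],1]]'
```

```text
t: 7.22
eef_pos: [0.5195, 0.0198, 0.1276]
tool_rot: [0.0, 0.778, 0.628, 0.0]
contact_force: [-0.4, -0.4, -2.0]
gripper_width: 0.242
```

```bash
python3 -m handwheel '[[[0,0,2],[0,0,0],1],[[0,0,4],[0,0,0],1],[[0,0,6],[0,0,0],1],[[0,0,8],[0,0,0],1],[[0,0,10],[0,0,0],1],[[0,0,12],[0,0,0],1],[[0,0,14],[0,0,0],1],[[0,0,14],[0,0,0],1]]'
```

```text
t: 7.88
eef_pos: [0.519, 0.0198, 0.1128]
tool_rot: [-0.0, 0.778, 0.628, -0.0]
contact_force: [-0.3, 0.2, -2.2]
gripper_width: 0.243
```

```bash
python3 -m handwheel '[[[0,0,1],[0,0,0],1],[[0,0,1.5],[0,0,0],1],[[0,0,2],[0,0,0],1],[[0,0,2],[0,0,0],1]]' 110
python3 -c "
from h import *
print(readout.get_obs()['torque'],readout.get_obs()['eef_pos'])"
```

```text
t: 8.22
eef_pos: [0.5193, 0.0198, 0.1116]
tool_rot: [-0.0, 0.778, 0.628, 0.0]
contact_force: [-1.4, 0.8, 2.9]
gripper_width: 0.242
[ 0.03685144  0.42352761 -0.01335124] [0.51933221 0.01980469 0.11160891]
```

```bash
for i in 1; do python3 -m handwheel '[[[0,0,0.7],[0,0,2],1],[[0,0,0.7],[0,0,4],1],[[0,0,0.7],[0,0,6],1],[[0,0,0.7],[0,0,6],1]]'; python3 -c "
from h import *
print(readout.get_obs()['torque'])"; python3 -m handwheel '[[[0,0,0],[0,0,1.5],1],[[0,0,0],[0,0,3],1],[[0,0,0],[0,0,3],1]]'; python3 -c "
from h import *
print(readout.get_obs()['torque'])";python3 -m handwheel '[[[0,0,0],[0,0,1.5],1],[[0,0,0],[0,0,3],1],[[0,0,0],[0,0,3],1]]'; python3 -c "
from h import *
print(readout.get_obs()['torque'])"; done
```

```text
t: 8.55
eef_pos: [0.5198, 0.0192, 0.1116]
tool_rot: [0.0, 0.81, 0.586, 0.0]
contact_force: [-3.6, -1.9, 8.3]
gripper_width: 0.237
[-0.42349892  0.66549304  0.0441092 ]
t: 8.8
eef_pos: [0.5195, 0.019, 0.1116]
tool_rot: [0.0, 0.825, 0.565, 0.0]
contact_force: [-3.5, -2.3, 10.1]
gripper_width: 0.241
[-0.46765108  0.90121838  0.10811191]
t: 9.05
eef_pos: [0.5193, 0.0191, 0.1115]
tool_rot: [0.0, 0.84, 0.543, -0.0]
contact_force: [-3.1, -1.7, 10.9]
gripper_width: 0.239
[-0.43741985  0.97110638  0.06557836]
```

```bash
python3 -m handwheel '[[[0,0,0],[0,0,3],1],[[0,0,0],[0,0,6],1],[[0,0,0],[0,0,9],1],[[0,0,0],[0,0,12],1],[[0,0,0],[0,0,15],1],[[0,0,0],[0,0,18],1],[[0,0,0],[0,0,18],1]]'; python3 -c "
from h import *
print(readout.get_obs()['torque'])"; python3 -m handwheel '[[[0,0,0],[0,0,3],1],[[0,0,0],[0,0,6],1],[[0,0,0],[0,0,9],1],[[0,0,0],[0,0,12],1],[[0,0,0],[0,0,15],1],[[0,0,0],[0,0,18],1],[[0,0,0],[0,0,18],1]]'; python3 -c "
from h import *
print(readout.get_obs()['torque'])"
```

```text
t: 9.63
eef_pos: [0.5192, 0.0191, 0.1115]
tool_rot: [-0.0, 0.915, 0.404, -0.0]
contact_force: [-4.3, -3.0, 12.3]
gripper_width: 0.236
[-0.4403259   1.18416091  0.01619972]
t: 10.22
eef_pos: [0.5191, 0.0191, 0.1115]
tool_rot: [-0.0, 0.967, 0.256, -0.0]
contact_force: [-5.7, -0.9, 13.6]
gripper_width: 0.238
[-0.4100881   1.25990902 -0.00340035]
```

```bash
python3 -m handwheel '[[[0,0,0],[0,0,2.5],1],[[0,0,0],[0,0,5],1],[[0,0,0],[0,0,7],1]]'; python3 -c "
from h import *
o=readout.get_obs();print(o['torque'],o['joint_torque'])
c=cam('wrist');save(c,'w3.png',(220,80,420,280),3)
c=cam('side');save(c,'s3.png',(330,60,450,200),4)
a=cv2.imread('pics/w3.png');b=cv2.imread('pics/s3.png')
im=np.zeros((600,1080,3),np.uint8);im[:,:600]=a;im[:560,600:]=b;cv2.imwrite('pics/m3.png',cv2.resize(im,(800,444)))"
```

```text
t: 10.47
eef_pos: [0.5191, 0.0192, 0.1116]
tool_rot: [-0.0, 0.98, 0.197, -0.0]
contact_force: [-5.5, -1.7, 12.5]
gripper_width: 0.242
[-0.42860357  1.36315603  0.26638754] [  0.10962426 -37.11744905   7.68843323 -19.52847898  -0.86591419
  -1.61648355   0.08389353]
```

View pics/m3.png

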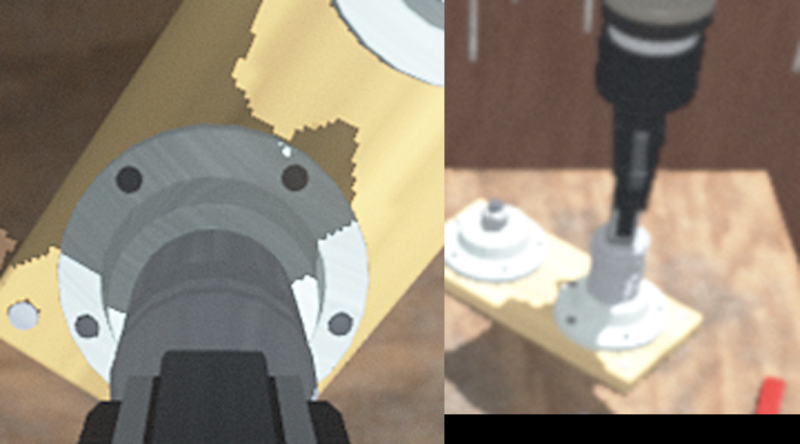

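```bash
python3 -m handwheel '[[[0,0,0],[0,0,0],1],[[0,0,0],[0,0,0],1],[[0,0,0],[0,0,0],1]]' && python3 -c "
from h import *
print(bot.hand_in())"
```

```text
t: 10.82
eef_pos: [0.5191, 0.0192, 0.1115]
tool_rot: [-0.0, 0.98, 0.198, -0.0]
contact_force: [-6.0, -1.1, 12.2]
gripper_width: 0.237
the job is handed in; nothing more can be done
None
```

I turned the front hub's nut about an eighth of a turn clockwise with the 46 mm socket (socket_l) and handed the job in at 10.8 s. The gripper is still holding the socket on the nut.

- **Choosing the socket:** in the wrist picture the front nut measured about 30 mm across flats, half the width of the 60 mm hub top. So I took the large socket straight from its rack hole. No other socket was tried, so none had to go back in the rack.
- **Fully home:** it met the hub top with the tool at 0.1116 m; the height worked out for fully home was 0.1115 m. No contact force was felt on the way down.
- **Turn:** the tool turned 55° clockwise, of which I reckon about 10° is play between socket and nut. That puts the nut at about 45–50° (roughly 0.8 rad). I could not see the nut under the socket, so this is worked out, not measured.
- **Last checks:** the last picture shows the socket on the hub, still square in the gripper, and the final push is about 12 N. The twisting resistance was 0.27 N m when sampled just after the last moving rows. It fell to near zero when sampled after a pause, so those readings don't by themselves confirm the turn.

I did not touch the rear nut, jar, tape or wood block.

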